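Spread heaped culture flasks into one even layer on the warming tray

TASK

The culture flasks were left in a heap on the warming tray: spread them into one even layer, each lying flat on a broad side on the tray floor, one towards each corner of the tray and one in the middle, none touching another. Handle them gently, without dropping or flinging any, and leave the bottle, tip box and control pad where they are.

Things in the scene. Friction and masses are not known exactly. Their poses are not given: they have to be found in the camera images.
- tray: Fixed stainless warming tray, its place and yaw vary. Inside 260 mm (its x) by 360 mm (its y), floor 10 mm and rim 28 mm above the bench; foot 290 x 390 mm, with a control strip on its -x side, out to 167 mm, 19 mm high. Origin: centre of the tray at bench level; z up.
- flask_a: Culture flask: pale plastic box 64 x 50 x 26 mm (x, y, z; about 60 g); on one end a round screw cap, 24 mm in diameter, along the x axis from x = 36 to 58 mm, behind it a neck of 18 mm. Origin: centre of the box. z is square to the broad faces (either may lie down), x points to the cap. Starts flat on the tray floor, half under flask_c, 2 mm from flask_b, caps the same way.
- flask_b: Culture flask exactly like flask_a, same frame. Starts flat on the tray floor beside flask_a, half under flask_c.
- flask_c: Culture flask exactly like flask_a, same frame. Starts lying across the top of two others.
- flask_d: Culture flask exactly like flask_a, same frame. Starts standing on its narrow long side (z level, 50 mm tall) close beside flask_a, cap the other way.
- flask_e: Culture flask exactly like flask_a, same frame. Starts standing on its narrow long side (z level, 50 mm tall) close beside flask_b, cap the other way.
- reagent_bottle: Bystander, loose: amber jar 68 mm in diameter, 150 mm tall, upright beyond the tray's +y end. Origin: centre of its underside.
- tip_box: Bystander, loose: pipette-tip box 85 x 125 x 63 mm high, beyond the tray's +y end. Origin: centre of its underside.
- control_pad: Bystander, loose: microscope control pad with a dark screen, 110 x 160 x 30 mm high, beyond the tray's -y end. Origin: centre of its underside.
Mind the look-alikes: they are no part of the job. What is shaped like the flask_d but green, orange or purple is not meant.

How it is judged:
At the end, for the whole second after the job is handed in: In the tray frame one flask origin is towards each corner (over 40 mm from the middle along x, 80 mm along y) and one in the middle (within 45 mm along both); all lie on a broad face (within 0.12 rad) on the tray floor (origin under 30 mm above bench), inside, at rest, not touching each other (((x of flask_a in the frame of tray above 0.04 m and y of flask_a in the frame of tray above 0.08 m) or (x of flask_b in the frame of tray above 0.04 m and y of flask_b in the frame of tray above 0.08 m) or (x of flask_c in the frame of tray above 0.04 m and y of flask_c in the frame of tray above 0.08 m) or (x of flask_d in the frame of tray above 0.04 m and y of flask_d in the frame of tray above 0.08 m) or (x of flask_e in the frame of tray above 0.04 m and y of flask_e in the frame of tray above 0.08 m)) and ((x of flask_a in the frame of tray above 0.04 m and y of flask_a in the frame of tray below -0.08 m) or (x of flask_b in the frame of tray above 0.04 m and y of flask_b in the frame of tray below -0.08 m) or (x of flask_c in the frame of tray above 0.04 m and y of flask_c in the frame of tray below -0.08 m) or (x of flask_d in the frame of tray above 0.04 m and y of flask_d in the frame of tray below -0.08 m) or (x of flask_e in the frame of tray above 0.04 m and y of flask_e in the frame of tray below -0.08 m)) and ((x of flask_a in the frame of tray below -0.04 m and y of flask_a in the frame of tray above 0.08 m) or (x of flask_b in the frame of tray below -0.04 m and y of flask_b in the frame of tray above 0.08 m) or (x of flask_c in the frame of tray below -0.04 m and y of flask_c in the frame of tray above 0.08 m) or (x of flask_d in the frame of tray below -0.04 m and y of flask_d in the frame of tray above 0.08 m) or (x of flask_e in the frame of tray below -0.04 m and y of flask_e in the frame of tray above 0.08 m)) and ((x of flask_a in the frame of tray below -0.04 m and y of flask_a in the frame of tray below -0.08 m) or (x of flask_b in the frame of tray below -0.04 m and y of flask_b in the frame of tray below -0.08 m) or (x of flask_c in the frame of tray below -0.04 m and y of flask_c in the frame of tray below -0.08 m) or (x of flask_d in the frame of tray below -0.04 m and y of flask_d in the frame of tray below -0.08 m) or (x of flask_e in the frame of tray below -0.04 m and y of flask_e in the frame of tray below -0.08 m)) and ((x of flask_a in the frame of tray between -0.045 and 0.045 m and y of flask_a in the frame of tray between -0.045 and 0.045 m) or (x of flask_b in the frame of tray between -0.045 and 0.045 m and y of flask_b in the frame of tray between -0.045 and 0.045 m) or (x of flask_c in the frame of tray between -0.045 and 0.045 m and y of flask_c in the frame of tray between -0.045 and 0.045 m) or (x of flask_d in the frame of tray between -0.045 and 0.045 m and y of flask_d in the frame of tray between -0.045 and 0.045 m) or (x of flask_e in the frame of tray between -0.045 and 0.045 m and y of flask_e in the frame of tray between -0.045 and 0.045 m)) and angle between the z axis of each of flask_a, flask_b, flask_c, flask_d, flask_e and the z axis of tray, either way round below 0.12 rad and z of each of flask_a, flask_b, flask_c, flask_d, flask_e in the frame of tray below 0.03 m and linear speed of each of flask_a, flask_b, flask_c, flask_d, flask_e below 0.02 m/s and x of flask_a in the frame of tray between -0.13 and 0.13 m and y of flask_a in the frame of tray between -0.18 and 0.18 m and x of flask_b in the frame of tray between -0.13 and 0.13 m and y of flask_b in the frame of tray between -0.18 and 0.18 m and x of flask_c in the frame of tray between -0.13 and 0.13 m and y of flask_c in the frame of tray between -0.18 and 0.18 m and x of flask_d in the frame of tray between -0.13 and 0.13 m and y of flask_d in the frame of tray between -0.18 and 0.18 m and x of flask_e in the frame of tray between -0.13 and 0.13 m and y of flask_e in the frame of tray between -0.18 and 0.18 m and contact force between each of flask_b, flask_c, flask_d, flask_e and flask_a below 0.02 N and contact force between each of flask_c, flask_d, flask_e and flask_b below 0.02 N and contact force between each of flask_d, flask_e and flask_c below 0.02 N and contact force between flask_e and flask_d below 0.02 N).
It fails at once if a bystander (bottle, tip box or control pad) is shifted more than 15 mm (distance of any of reagent_bottle, tip_box, control_pad from where it was at the start of the episode above 0.015 m).
It fails at once if a flask is dropped or flung (moves faster than 1 m/s) (linear speed of any of flask_a, flask_b, flask_c, flask_d, flask_e above 1 m/s).
It also fails if it takes over 72 s, if anything falls off the work surface, if the arm or the gripper's body presses on something with over 40 N, if the wrist force passes 120 N, or if a joint passes its speed limit or range.

ROBOT

A 7-joint arm with a two-finger parallel gripper is mounted at the origin on the work surface. World frame = base frame: x ahead of the robot, y to its left, z up, the work surface at z = 0. Lengths are in m, angles in rad, forces in N, time in s.
With the tool pointing down it reaches from about 0.4 to 0.85 m from the base axis. Payload 10.4 kg.
Tool frame: the origin (TCP) lies at the very end of the fingers, on their centre line; the grasp point (between the pads) lies manip.hold_point_z behind it (manip.hold_point_z is the distance from the TCP to the grasp point, in m); z points along the fingers, y is the direction in which the jaws open and shut (so a half turn about z gives the same grasp; the last joint's range is limited). The gripper opens to 85 mm and grips with 20 to 120 N. Pads are 22 mm wide; open, the fingers measure 114 mm over their backs; the gripper's body (76 mm by 85 mm) begins 54 mm behind the grasp point. The pads swing forward as they close: fully open they stand 13 mm farther back than shut.
Start: joints at [-1.191, 0.332, -0.065, 1.46, 0.022, 1.35, -0.088], TCP at [0.245, 0.575, 0.231] pointing down, gripper open.
Joint ranges: [-2.6, 2.6], [-0.5, 2.12], [-1.47, 1.34], [0.16, 2.42], [-1.27, 4.41], [0.06, 2.06], [-2.6, 2.6]. Speed limits (rad/s): [2.22, 2.22, 2.79, 2.79, 3.14, 3.14, 3.14].

INTERFACE

Orientations are given as a unit quaternion [x, y, z, w].
In Python, from workcell import manip gives the robot as it stands.
- The arm moves only by the tool jog_arm, never from a script. Its arguments are lists of equal length, an entry for each row: "translation": the shift along the world's x, y, z in mm, a list of three; "turn": the turn about the world's z in degrees. In form: {"translation": [[x, y, z], ...], "turn": [turn, ...]}. A call has 1 to 12 rows; each row is the pose to reach, as a shift and turn from the pose measured when the call began; what a row does not reach only later rows make up. A row lasts 1/12 s, in which the tool goes at most 41.7 mm and 7.16 degrees, less where a joint would pass 70% of its speed; a pose out of reach is approached as far as the arm can. A call with a gripper value outside its range is refused whole. "grip" is the finger opening in mm, from 0 to 85.4, set as the call begins (left out, the last holds). The fingers move at their own pace and stop on an object; "grip_force" is the grip in N (left out, the last holds). Time passes only in rows, so rows that repeat a pose let the fingers close. It gives the time, the measured TCP pose, the force and the opening at its end, in the units of the state.
- manip.get_obs(): the state, without advancing time (a new reading comes with each control period).
- manip.camera(name): name is "side" or "top" or "wrist"; returns a dict with "frame" (400x640x3 uint8, red, green, blue), "mtx" (3x3 intrinsics, pixels), "k1" (the pictures are not rectified: a ray, as slopes to the right and down, at radius r is drawn at 1 + k1 r^2 times it, then the intrinsics apply), "pose" (4x4, takes a point from camera to world coordinates). Camera axes: x right, y down, z forward; pixel columns grow to the right and rows downward; lengths in m; the calibration is good to about 2 mm. A picture is of the moment at which its call begins. There is no depth.
- manip.hand_in(): hands the job in, once; it reports no verdict.
Trained networks look in a picture, given as the dict that the camera call returned (one of the last four; its "shot" number tells which), for a name from the list of things; names that differ only in an ending like _2 or _b are one class to them, and where a whole thing is asked for, a point or a joint stands for the part that bears it (a point fixed in the world has none). Each returns a list of dicts, best first, with "confidence" (0 to 1); they miss things now and then, are a little off and sometimes report something else, mostly with a low value. They report only what shows in the picture. A call takes as long as a camera call. They do not tell look-alikes from the thing itself.
- manip.outline_of(picture, label): "mask" (400x640 bool, what is visible of it) and "extent" ([left, top, right, bottom] in pixels, round what is visible of it).
- manip.pinpoint(picture, label): "at" ([column, row] in pixels: a listed point, or the origin of a listed thing).
The state is a dict: "clock": time; "joint_pos": joint angles; "joint_velocities": joint speeds; "tau": joint torques, N m; "position": TCP position; "ee_rot": TCP orientation; "ft_force": force on the tool from outside, world axes, zero at the start; "torque": the same for the moment, N m; "grip_width": opening from 0.0 (shut) to 1.0 (fully open).
Only numpy, scipy, OpenCV 4.12 (cv2) and the standard library are available. Lean on these libraries where they do the work, as an engineer would, in place of code of your own. Each camera call takes 0.05 s, during which the arm holds its last target. There are 200 camera calls.

## Working session

There is one attempt and no reset: what is moved stays moved. The work goes in short steps, Python scripts to look and compute and a tool call to move; the robot and the scene stay as the last step left them, time stands still between calls to the robot, and variables do not carry over. Pictures are saved under pics/ and viewed, about 8 in all and at most 12, crops included, and the job is handed in when it is done.

Besides the shell and the picture viewer there is one more tool, called after ">>>" by a JSON object that holds its "api" and its "payload". jog_arm: Moves the arm, as the interface text tells. Its arguments: {"type":"object","properties":{"translation":{"type":"array"},"turn":{"type":"array"},"grip":{"type":"number"},"grip_force":{"type":"number"}},"required":["translation","turn"]}

```bash
mkdir -p pics; ls; cat > h.py <<'E'
import numpy as np, cv2
from workcell import manip
def undist(p,c):
    K=np.array(c["mtx"]);q=np.array([(p[0]-K[0,2])/K[0,0],(p[1]-K[1,2])/K[1,1]])
    s=q.copy()
    for _ in range(20): s=q/(1+c["k1"]*(s@s))
    return s
def onz(p,c,z):
    s=undist(p,c);T=np.array(c["pose"]);d=T[:3,:3]@np.array([s[0],s[1],1]);o=T[:3,3]
    return o+d*(z-o[2])/d[2]
def proj(P,c):
    T=np.array(c["pose"]);q=T[:3,:3].T@(np.array(P)-T[:3,3]);s=q[:2]/q[2];s=s*(1+c["k1"]*(s@s))
    K=np.array(c["mtx"]);return np.array([K[0,0]*s[0]+K[0,2],K[1,1]*s[1]+K[1,2]])
def save(c,n): cv2.imwrite(n,c["frame"][:,:,::-1])
E
python3 - <<'E'
from h import *
for n in ["top","side"]:
    c=manip.camera(n);save(c,f"pics/{n}0.png")
    print(n,np.round(c["pose"],3).tolist(),np.round(c["mtx"],1).tolist(),c["k1"])
    for l in ["tray","flask_a","reagent_bottle","tip_box","control_pad"]:
        print(l,[(np.round(d["at"],1).tolist(),round(d["confidence"],2)) for d in manip.pinpoint(c,l)])
    print([(d["extent"],round(d["confidence"],2)) for d in manip.outline_of(c,"flask_a")])
o=manip.get_obs();print(manip.hold_point_z,o)
E
```

```text
pics
top [[0.022, -0.996, 0.092, 0.46], [-1.0, -0.021, 0.005, 0.032], [-0.003, -0.092, -0.996, 1.197], [0.0, 0.0, 0.0, 1.0]] [[469.4, 0.0, 311.5], [0.0, 469.4, 201.6], [0.0, 0.0, 1.0]] -0.11640012670072405
tray [([319.5, 202.7], 0.88)]
flask_a [([315.8, 104.1], 0.89), ([402.1, 299.7], 0.68), ([367.4, 102.9], 0.61), ([432.6, 162.7], 0.6), ([307.4, 219.3], 0.59), ([337.1, 182.8], 0.58), ([320.2, 194.2], 0.56), ([321.6, 188.5], 0.54), ([309.5, 201.8], 0.53)]
reagent_bottle [([204.7, 218.7], 0.59), ([324.5, 184.9], 0.36)]
tip_box [([201.0, 165.9], 0.64), ([337.7, 179.6], 0.29)]
control_pad [([449.5, 221.0], 0.97)]
[([302.7, 178.7, 334.8, 215.7], 0.95), ([319.4, 163.8, 353.2, 191.4], 0.8), ([377.9, 288.9, 419.4, 312.3], 0.75), ([294.2, 189.8, 328.0, 218.9], 0.67), ([417.9, 147.9, 453.4, 170.4], 0.66), ([352.5, 81.9, 382.8, 117.1], 0.61), ([309.8, 171.7, 345.3, 201.5], 0.59), ([301.6, 86.9, 329.2, 123.4], 0.56), ([177.8, 201.3, 220.5, 231.0], 0.29)]
side [[0.804, -0.438, 0.402, 0.099], [-0.594, -0.608, 0.527, -0.632], [0.013, -0.662, -0.749, 0.962], [0.0, 0.0, 0.0, 1.0]] [[490.9, 0.0, 316.
[... 875 characters left out ...]
 array([-1.1906059 ,  0.33223607, -0.06474954,  1.46010783,  0.02159181,
        1.34991319, -0.08853903]), 'joint_velocities': array([-7.06541396e-04, -8.69300095e-04, -1.46135368e-03,  1.23304043e-04,
        5.22748226e-04,  3.54099724e-04,  5.16480691e-05]), 'tau': array([-1.04275427e-03, -6.25077724e+01,  4.85556247e-02, -3.91793919e+01,
        1.64253608e-02,  1.26579900e-03,  7.97449070e-05]), 'position': array([0.24495006, 0.5750111 , 0.23131136]), 'ee_rot': array([ 2.00031931e-01,  9.79789378e-01,  1.79463439e-05, -1.71250741e-05]), 'ft_force': array([ 0.33905804, -0.38719927, -0.78275278]), 'torque': array([-0.05327695,  0.01713444, -0.04992471]), 'grip_width': 1.0014855322456617}
```

```bash
python3 - <<'E'
import cv2,numpy as np
t=cv2.imread("pics/top0.png")
cv2.imwrite("pics/top0b.png",cv2.resize(t[60:330,160:480],(711,600),interpolation=3))
s=cv2.imread("pics/side0.png")
a=cv2.resize(t[150:230,280:370],(400,356),interpolation=3)
b=cv2.resize(s[165:235,265:355],(400,311),interpolation=3)
c=cv2.resize(s,(400,250))
im=np.zeros((600,800,3),np.uint8);im[:356,:400]=a;im[:311,400:]=b;im[320:570,400:]=c
cv2.imwrite("pics/crop0.png",im)
E
```

```text
(no output)
```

View pics/top0b.png

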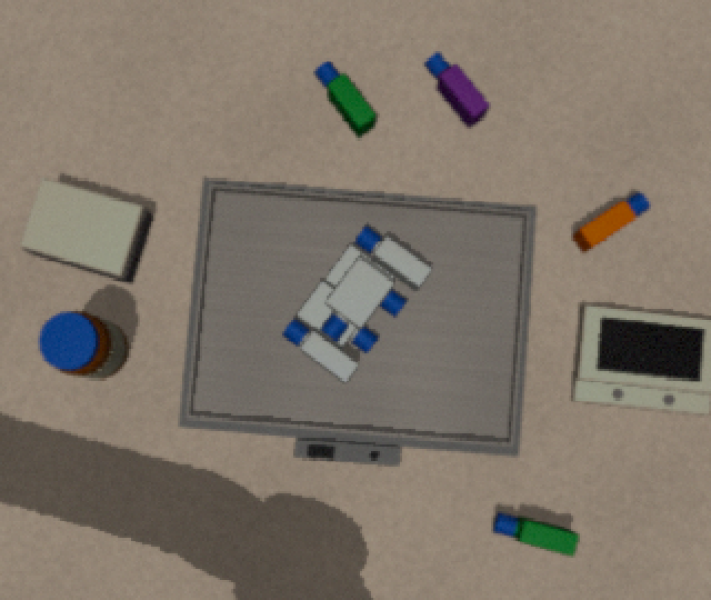

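View pics/crop0.png

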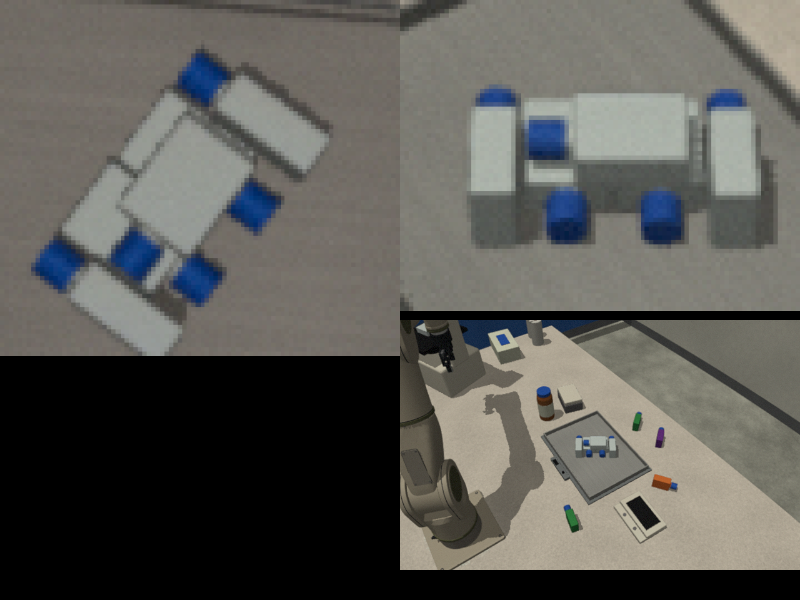

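The five pale flasks form the heap at about (320,190) in the top image. The look-alikes are the greens at (316,104) and (402,300), the purple at (367,103) and the orange at (433,163). All four lie outside the tray, so I leave them alone. The crop shows c on top with its cap to the lower left, a and b underneath with caps to the lower right, and a flask standing at each end.

```bash
cat > m.py <<'E'
from h import *
def rect(pts,f,c,z):
    P=np.array([onz(f(p),c,z)[:2]*1000 for p in pts]);return P
E
python3 - <<'E'
from m import *
c=manip.camera("top")
A=lambda p:(160+p[0]/2.222,60+p[1]/2.222); B=lambda p:(280+p[0]/4.444,150+p[1]/4.444)
def show(n,P):
    e=np.diff(np.vstack([P,P[:1]]),axis=0)
    print(n,"cen",P.mean(0).round(1),"len",np.hypot(*e.T).round(1),"ang",np.degrees(np.arctan2(e[:,1],e[:,0])).round(1))
show("trayin",rect([(215,192),(526,214),(510,440),(191,412)],A,c,.028))
show("trayout",rect([(205,179),(535,205),(519,454),(180,426)],A,c,.024))
show("c",rect([(187,112),(254,162),(188,252),(121,206)],B,c,.062))
show("d_ll",rect([(313,331),(358,362),(347,383),(301,347)],A,c,.06))
show("e_ur",rect([(244,66),(330,130),(306,178),(218,108)],B,c,.06))
caps=dict(c=(136,252,.049),c2=(136,252,.061),capR=(255,207,.023),capL=(198,279,.023),dcap=(58,265,.035),ecap=(203,78,.035))
for k,(u,v,z) in caps.items(): print(k,(onz(B((u,v)),c,z)*1000).round(1))
from scipy.spatial.transform import Rotation as R
o=manip.get_obs();print(R.from_quat(o["ee_rot"]).as_matrix().round(3))
for d in manip.outline_of(c,"flask_a"):
    m=d["mask"].astype(np.uint8);
    if m.sum() and 280<d["extent"][0]<345 and d["extent"][1]>150:
        r=cv2.minAreaRect(cv2.findNonZero(m));print(round(d["confidence"],2),np.round(r[0],1),np.round(r[1],1),round(r[2],1),(onz(r[0],c,.06)*1000).round(1))
E
```

```text
trayin cen [569.1  11.1] len [355.8 256.9 358.3 251.3] ang [-92.9 176.3  86.2  -4.3]
trayout cen [568.   11.8] len [379.6 284.  381.7 283.1] ang [-93.3 176.6  86.5  -3.8]
c cen [590.1  12.3] len [45.9 61.4 44.5 63.3] ang [-125.8  145.    56.6  -33.7]
d_ll cen [519.   44.3] len [59.7 25.8 63.7 21.9] ang [-123.4  153.5   53.2  -35.5]
e_ur cen [625.9 -34.9] len [59.1 29.8 61.8 27.5] ang [-125.8  154.4   52.4  -30.4]
c [552.6  39.8  49. ]
c2 [551.6  39.7  61. ]
capR [581.6 -26.8  23. ]
capL [540.1   4.7  23. ]
dcap [545.5  83.3  35. ]
ecap [652.8   4.3  35. ]
[[-0.92   0.392  0.   ]
 [ 0.392  0.92   0.   ]
 [ 0.     0.    -1.   ]]
0.97 [336.1 175.2] [36.4 13.4] 36.9 [630.3 -21.   60. ]
0.88 [303.5 216.9] [37.8 11.5] 38.0 [526.6  56.4  60. ]
0.74 [318.7 195.5] [19.9 36.1] 38.2 [579.5  20.6  60. ]
0.59 [311.3 205.8] [36.8 19.1] 45.0 [554.   38.2  60. ]
0.58 [325.2 187.7] [38.3 20.8] 33.7 [599.    5.1  60. ]
```

>>> {"api": "jog_arm", "payload": {"translation": [[345,-563,0],[345,-563,0],[345,-563,0],[345,-563,0],[345,-563,0],[345,-563,0],[345,-563,0],[345,-563,0],[345,-563,0],[345,-563,0],[345,-563,0],[345,-563,0]], "turn": [-12.4,-12.4,-12.4,-12.4,-12.4,-12.4,-12.4,-12.4,-12.4,-12.4,-12.4,-12.4], "grip": 85}}

```text
clock: 1.8
position: [0.5069, 0.1468, 0.2318]
ee_rot: [0.305, 0.952, 0.0, 0.0]
ft_force: [1.2, 0.9, -0.2]
grip_width: 0.994
```

>>> {"api": "jog_arm", "payload": {"translation": [[83,-134,-50],[83,-134,-90],[83,-134,-110],[83,-134,-110],[83,-134,-110],[83,-134,-110],[83,-134,-110],[83,-134,-110]], "turn": [0,0,0,0,0,0,0,0]}}

```text
clock: 2.47
position: [0.5901, 0.0136, 0.1222]
ee_rot: [0.304, 0.953, 0.001, 0.0]
ft_force: [-0.6, -0.3, 1.0]
grip_width: 0.997
```

```bash
python3 - <<'E'
from h import *
c=manip.camera("wrist");save(c,"pics/w1.png")
o=manip.get_obs();print(o["position"],o["ee_rot"])
print(np.round(proj([.590,.0123,.062],c)),[np.round(proj([x/1000,y/1000,.062],c)).tolist() for x,y in [(581.6,-26.8),(540,5)]])
E
```

```text
[0.59028098 0.01409391 0.12268437] [3.03941341e-01 9.52689918e-01 1.02613026e-03 7.27394204e-04]
[312. 226.] [[254.0, 249.0], [252.0, 167.0]]
```

View pics/w1.png

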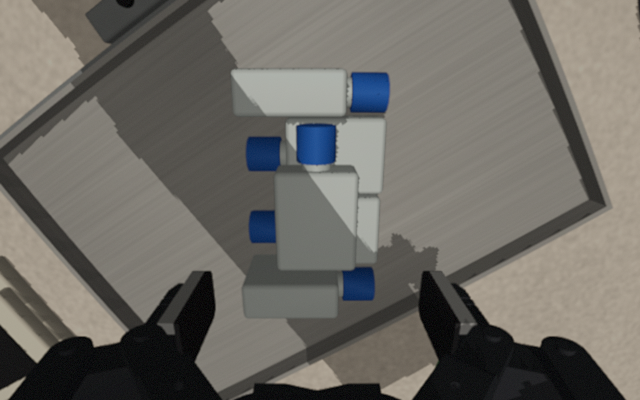

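>>> {"api": "jog_arm", "payload": {"translation": [[0,0,-25],[0,0,-50],[0,0,-70],[0,0,-80],[0,0,-80],[0,0,-80]], "turn": [0,0,0,0,0,0]}}

```text
clock: 3.02
position: [0.5907, 0.0149, 0.0437]
ee_rot: [0.303, 0.953, 0.001, 0.001]
ft_force: [-0.2, -0.3, 1.1]
grip_width: 0.999
```

>>> {"api": "jog_arm", "payload": {"translation": [[0,0,0],[0,0,0],[0,0,0],[0,0,0],[0,0,0],[0,0,0]], "turn": [0,0,0,0,0,0], "grip": 40, "grip_force": 25}}

```text
clock: 3.52
position: [0.5915, 0.015, 0.0451]
ee_rot: [0.303, 0.953, 0.002, 0.002]
ft_force: [-1.3, 0.4, 7.5]
grip_width: 0.579
```

>>> {"api": "jog_arm", "payload": {"translation": [[0,0,10],[0,0,25],[0,0,40],[15,28,50],[30,60,50],[45,90,50],[63,119,50],[63,119,50],[63,119,50],[63,119,40],[63,119,30]], "turn": [0,0,0,7,14,21,28,32,32,32,32]}}

```text
clock: 4.43
position: [0.6548, 0.1326, 0.0752]
ee_rot: [0.031, 1.0, 0.002, 0.002]
ft_force: [-0.4, 0.5, -0.7]
grip_width: 0.577
```

```bash
python3 - <<'E'
from h import *
o=manip.get_obs();print(o["position"],o["grip_width"],o["ft_force"])
c=manip.camera("side");save(c,"pics/s1.png")
a=cv2.resize(c["frame"][120:280,180:420,::-1],(720,480),interpolation=3);cv2.imwrite("pics/s1c.png",a)
E
```

```text
[0.65483048 0.13259794 0.0752453 ] 0.5770972843188023 [-0.42916243  0.51759338 -0.68606192]
```

View pics/s1c.png

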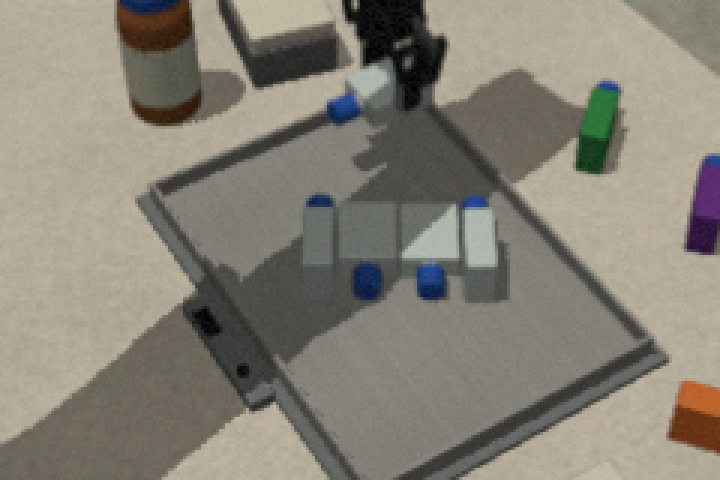

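>>> {"api": "jog_arm", "payload": {"translation": [[0,0,-12],[0,0,-24],[0,0,-34],[0,0,-42],[0,0,-48],[0,0,-53],[0,0,-55],[0,0,-55]], "turn": [0,0,0,0,0,0,0,0]}}

```text
clock: 5.15
position: [0.6533, 0.1322, 0.0186]
ee_rot: [0.031, 1.0, 0.002, -0.0]
ft_force: [-8.6, -1.8, 13.2]
grip_width: 0.578
```

>>> {"api": "jog_arm", "payload": {"translation": [[0,0,0],[0,0,0],[0,0,0],[0,0,20],[0,0,45],[0,0,75],[0,0,95],[0,0,95]], "turn": [0,0,0,0,0,0,0,0], "grip": 66}}

```text
clock: 5.82
position: [0.656, 0.1327, 0.1188]
ee_rot: [0.031, 1.0, 0.003, 0.004]
ft_force: [0.3, 0.3, 0.4]
grip_width: 0.773
```

```bash
python3 - <<'E'
from h import *
c=manip.camera("wrist");save(c,"pics/w2.png")
o=manip.get_obs();print(o["position"],o["ee_rot"])
E
```

```text
[0.6548818  0.13256503 0.116224  ] [0.03102017 0.99951314 0.00251746 0.00221429]
```

View pics/w2.png

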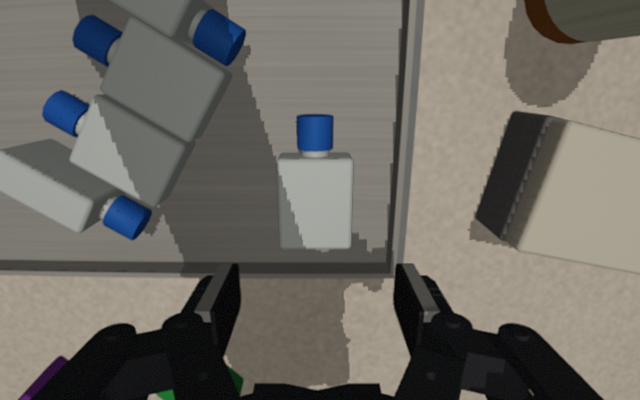

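>>> {"api": "jog_arm", "payload": {"translation": [[-30,-167,0],[-30,-167,0],[-30,-167,0],[-30,-167,0],[-30,-167,0],[-30,-167,0],[-30,-167,0],[-30,-167,0],[-30,-167,0],[-30,-167,-20],[-30,-167,-45],[-30,-167,-45]], "turn": [57,57,57,57,57,57,57,57,57,57,57,57], "grip": 60}}

```text
clock: 6.87
position: [0.6217, -0.0342, 0.0659]
ee_rot: [-0.448, 0.894, 0.005, -0.003]
ft_force: [-1.1, 0.5, -0.7]
grip_width: 0.708
```

```bash
python3 - <<'E'
from h import *
c=manip.camera("wrist");save(c,"pics/w3.png")
o=manip.get_obs();print(o["position"],o["ee_rot"])
E
```

```text
[ 0.62261121 -0.03425891  0.06823675] [-0.44828461  0.89387743  0.00450187 -0.00194648]
```

View pics/w3.png

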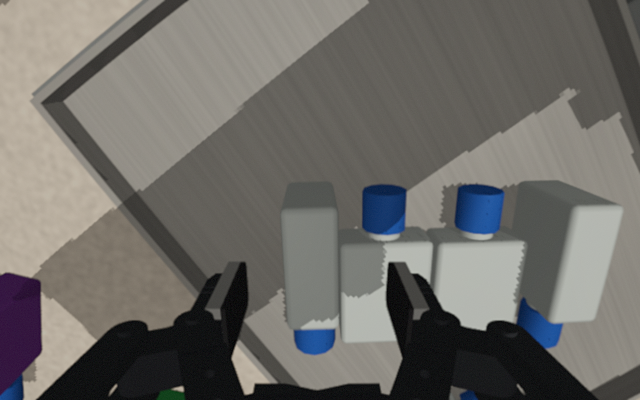

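>>> {"api": "jog_arm", "payload": {"translation": [[2,0,-10],[2,0,-20],[2,0,-25],[2,0,-25]], "turn": [0,0,0,0]}}

```text
clock: 7.25
position: [0.6239, -0.0342, 0.0419]
ee_rot: [-0.448, 0.894, 0.005, -0.003]
ft_force: [-0.0, -0.5, -0.2]
grip_width: 0.703
```

>>> {"api": "jog_arm", "payload": {"translation": [[0,0,0],[0,0,0],[0,0,0],[0,0,0],[0,0,0],[0,0,0]], "turn": [0,0,0,0,0,0], "grip": 15, "grip_force": 25}}

```text
clock: 7.75
position: [0.6243, -0.0343, 0.0425]
ee_rot: [-0.448, 0.894, 0.005, -0.002]
ft_force: [-1.3, -0.0, 3.9]
grip_width: 0.3
```

>>> {"api": "jog_arm", "payload": {"translation": [[0,0,10],[0,0,25],[0,0,35],[0,-10,40],[-1,-20,40],[-2,-30,40],[-2,-40,40],[-2,-51,40],[-2,-51,40],[-2,-51,40],[-2,-51,40],[-2,-51,35]], "turn": [0,0,0,-7,-14,-21,-28,-35,-42,-49,-57,-57]}}

```text
clock: 8.75
position: [0.623, -0.0852, 0.0789]
ee_rot: [0.036, 0.999, 0.005, 0.001]
ft_force: [-0.6, 0.3, -0.6]
grip_width: 0.297
```

>>> {"api": "jog_arm", "payload": {"translation": [[0,0,-10],[0,0,-18],[0,0,-25],[0,0,-30],[0,0,-33],[0,0,-35],[0,0,-35]], "turn": [0,0,0,0,0,0,0]}}

```text
clock: 9.33
position: [0.6229, -0.0853, 0.0434]
ee_rot: [0.036, 0.999, 0.005, 0.001]
ft_force: [-0.8, -0.2, -0.6]
grip_width: 0.295
```

>>> {"api": "jog_arm", "payload": {"translation": [[0,0,-2],[0,0,-2]], "turn": [0,0]}}

```text
clock: 9.5
position: [0.6234, -0.0857, 0.0424]
ee_rot: [0.036, 0.999, 0.005, 0.002]
ft_force: [-0.5, -1.8, 3.2]
grip_width: 0.299
```

>>> {"api": "jog_arm", "payload": {"translation": [[0,0,0],[0,0,0],[0,0,1],[0,0,2],[0,0,3],[0,0,3],[0,0,3]], "turn": [0,0,0,0,0,0,0], "grip": 85}}

```text
clock: 10.08
position: [0.6235, -0.0857, 0.0455]
ee_rot: [0.036, 0.999, 0.005, 0.002]
ft_force: [-0.5, -0.6, -0.3]
grip_width: 0.994
```

>>> {"api": "jog_arm", "payload": {"translation": [[0,-10,0],[-1,-20,0],[-1,-26,0],[-2,-30,0],[-2,-34,0],[-2,-38,0],[-3,-42,0]], "turn": [0,0,0,0,0,0,0]}}

```text
clock: 10.67
position: [0.6206, -0.1279, 0.0455]
ee_rot: [0.035, 0.999, 0.005, 0.002]
ft_force: [-0.0, 0.6, -0.0]
grip_width: 0.996
```

```bash
python3 - <<'E'
from h import *
c=manip.camera("side");save(c,"pics/s2.png")
d=manip.camera("wrist")
a=cv2.resize(c["frame"][160:290,230:420,::-1],(800,547),interpolation=3)
b=cv2.resize(d["frame"][:,:,::-1],(320,200));a[-200:,:320]=b
cv2.imwrite("pics/s2c.png",a)
E
```

```text
(no output)
```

View pics/s2c.png

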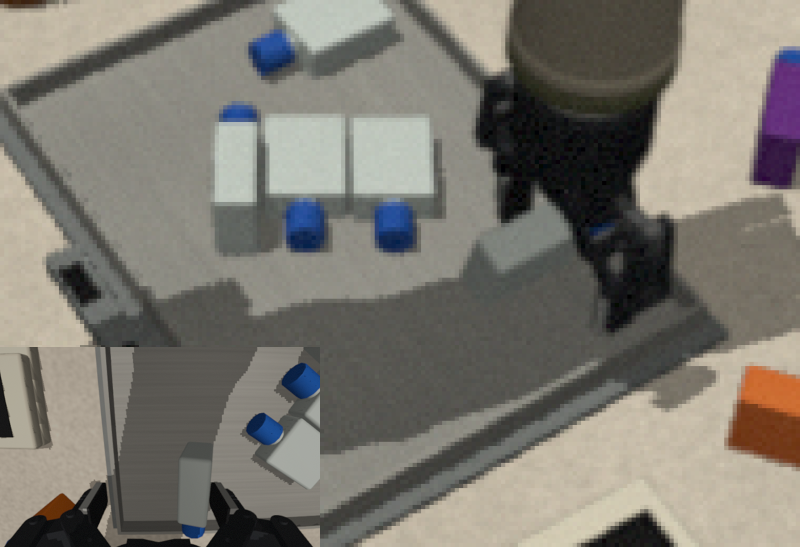

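>>> {"api": "jog_arm", "payload": {"translation": [[0,-4,0],[0,-8,0],[-1,-12,0],[-1,-16,0],[-1,-20,0],[-1,-20,0]], "turn": [0,0,0,0,0,0]}}

```text
clock: 11.27
position: [0.6191, -0.15, 0.0455]
ee_rot: [0.037, 0.999, 0.005, 0.002]
ft_force: [-0.9, -0.8, 0.3]
grip_width: 0.995
```

```bash
python3 - <<'E'
from h import *
c=manip.camera("side")
d=manip.camera("wrist")
a=cv2.resize(c["frame"][190:260,320:420,::-1],(500,350),interpolation=3)
b=cv2.resize(d["frame"][150:,100:540,::-1],(440,250));im=np.zeros((600,500,3),np.uint8);im[:350]=a;im[350:,:440]=b
cv2.imwrite("pics/s3c.png",im)
E
```

```text
(no output)
```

View pics/s3c.png

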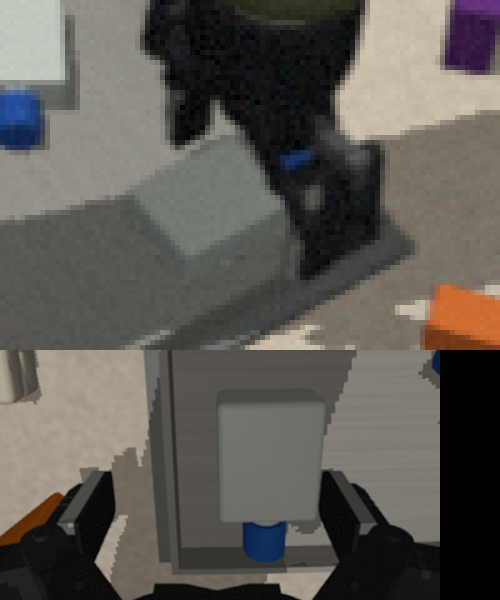

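>>> {"api": "jog_arm", "payload": {"translation": [[0,0,35],[0,0,70],[-20,40,80],[-50,90,80],[-80,150,80],[-100,194,80],[-100,194,80],[-100,194,80],[-100,194,80],[-100,194,70],[-100,194,40],[-100,194,22]], "turn": [0,0,7,14,21,28,35,42,49,57.8,57.8,57.8], "grip": 60}}

```text
clock: 12.37
position: [0.5189, 0.0457, 0.0662]
ee_rot: [-0.453, 0.892, 0.005, -0.001]
ft_force: [0.3, 0.3, -0.9]
grip_width: 0.7
```

```bash
python3 - <<'E'
from h import *
c=manip.camera("wrist")
o=manip.get_obs();print(o["position"],o["ee_rot"])
for d in manip.outline_of(c,"flask_a"):
    r=cv2.minAreaRect(cv2.findNonZero(d["mask"].astype(np.uint8)))
    print(round(d["confidence"],2),np.round(r[0],0),np.round(r[1],0),round(r[2],1),np.round(d["extent"]))
E
```

```text
[0.51674676 0.04523793 0.06294637] [-0.45184472  0.89207028  0.00593986 -0.00341638]
0.91 [242. 259.] [159.  94.] 87.9 [194. 181. 293. 335.]
0.88 [149. 254.] [102. 150.] 0.9 [ 96. 179. 199. 333.]
0.86 [ 11. 387.] [24. 22.] 90.0 [  0. 379.  23. 400.]
0.77 [315. 261.] [174.  57.] 90.0 [286. 171. 346. 351.]
0.65 [273. 384.] [15. 64.] 83.0 [243. 377. 308. 394.]
```

>>> {"api": "jog_arm", "payload": {"translation": [[1,0,-10],[1,0,-18],[1,0,-20],[1,0,-20]], "turn": [0,0,0,0]}}

```text
clock: 12.8
position: [0.518, 0.0452, 0.0446]
ee_rot: [-0.451, 0.892, 0.006, -0.004]
ft_force: [1.0, 0.1, -0.9]
grip_width: 0.703
```

>>> {"api": "jog_arm", "payload": {"translation": [[0,0,0],[0,0,0],[0,0,0],[0,0,0],[0,0,0],[0,0,0]], "turn": [0,0,0,0,0,0], "grip": 15, "grip_force": 25}}

```text
clock: 13.3
position: [0.5185, 0.0452, 0.0452]
ee_rot: [-0.451, 0.892, 0.006, -0.003]
ft_force: [-1.0, -0.7, 6.5]
grip_width: 0.298
```

>>> {"api": "jog_arm", "payload": {"translation": [[0,0,10],[0,0,25],[0,0,35],[-3,10,40],[-6,20,40],[-10,30,40],[-14,40,40],[-18,52,40],[-22,64,40],[-22,64,40],[-22,64,40],[-22,64,35]], "turn": [0,0,0,-7,-14,-21,-28,-35,-42,-49,-57,-57]}}

```text
clock: 14.3
position: [0.497, 0.1097, 0.0814]
ee_rot: [0.032, 0.999, 0.007, 0.001]
ft_force: [-0.1, -0.1, -0.7]
grip_width: 0.298
```

>>> {"api": "jog_arm", "payload": {"translation": [[0,0,-10],[0,0,-18],[0,0,-25],[0,0,-30],[0,0,-33],[0,0,-36],[0,0,-37],[0,0,-37]], "turn": [0,0,0,0,0,0,0,0]}}

```text
clock: 14.97
position: [0.4972, 0.1096, 0.045]
ee_rot: [0.032, 0.999, 0.007, 0.001]
ft_force: [-4.6, -1.5, 9.1]
grip_width: 0.301
```

>>> {"api": "jog_arm", "payload": {"translation": [[0,0,0],[0,0,0],[0,0,0],[0,0,0],[0,0,1],[0,0,1],[0,0,1]], "turn": [0,0,0,0,0,0,0], "grip": 85}}

```text
clock: 15.55
position: [0.4972, 0.1096, 0.0461]
ee_rot: [0.032, 0.999, 0.007, 0.001]
ft_force: [-0.1, -0.7, 0.2]
grip_width: 0.996
```

>>> {"api": "jog_arm", "payload": {"translation": [[1,10,0],[1,20,0],[2,26,0],[2,30,0],[2,34,0],[2,38,0],[3,42,0],[3,46,0],[3,50,0],[3,54,0],[4,58,0],[4,60,0]], "turn": [0,0,0,0,0,0,0,0,0,0,0,0]}}

```text
clock: 16.55
position: [0.5013, 0.1704, 0.0461]
ee_rot: [0.031, 0.999, 0.007, 0.001]
ft_force: [0.7, -0.2, -0.6]
grip_width: 0.996
```

```bash
python3 - <<'E'
from h import *
c=manip.camera("wrist");save(c,"pics/w4.png")
for d in manip.outline_of(c,"flask_a"):
    r=cv2.minAreaRect(cv2.findNonZero(d["mask"].astype(np.uint8)))
    print(round(d["confidence"],2),np.round(r[0],0),np.round(r[1],0),round(r[2],1),np.round(d["extent"]))
E
```

```text
0.81 [ 65. 330.] [ 55. 131.] 88.0 [  0. 303. 132. 359.]
0.77 [ 14. 381.] [36. 27.] 90.0 [  0. 360.  28. 400.]
0.68 [269. 271.] [175. 108.] 88.9 [212. 183. 328. 360.]
```

>>> {"api": "jog_arm", "payload": {"translation": [[0,0,35],[0,0,70],[15,-40,80],[30,-80,80],[45,-120,80],[60,-160,80],[79,-200,80],[79,-200,80],[79,-200,80],[79,-200,80],[79,-200,80],[79,-200,80]], "turn": [0,0,7,14,21,28,35,42,49,57,57,57], "grip": 38}}

```text
clock: 17.65
position: [0.5801, -0.0304, 0.1259]
ee_rot: [-0.45, 0.893, 0.007, -0.003]
ft_force: [-0.1, -0.8, 0.4]
grip_width: 0.444
```

```bash
python3 - <<'E'
from h import *
c=manip.camera("wrist");save(c,"pics/w5.png")
o=manip.get_obs();print(o["position"],o["ee_rot"])
hsv=cv2.cvtColor(c["frame"],cv2.COLOR_RGB2HSV)
m=cv2.inRange(hsv,(105,120,40),(125,255,255))
n,l,s,ce=cv2.connectedComponentsWithStats(m)
for i in range(1,n):
    if s[i,4]>200: print("blue",s[i],(onz(ce[i],c,.030)*1000).round(1))
for d in manip.outline_of(c,"flask_a"):
    r=cv2.minAreaRect(cv2.findNonZero(d["mask"].astype(np.uint8)))
    print(round(d["confidence"],2),np.round(r[0],0),np.round(r[1],0),round(r[2],1),np.round(d["extent"]))
E
```

```text
[ 0.58011033 -0.03026682  0.12596251] [-0.44848109  0.89376268  0.00677183 -0.00266992]
blue [ 106  151   45   42 1028] [ 671.3 -125.2   30. ]
blue [ 300  193   33   37 1119] [581.8 -25.4  30. ]
blue [ 373  193   33   37 1099] [540.9   5.3  30. ]
blue [  7 341  31  31 492] [861.4 -65.8  30. ]
0.95 [524. 312.] [69. 88.] 61.9 [472. 264. 576. 351.]
0.89 [345. 370.] [31. 64.] 82.0 [317. 348. 379. 389.]
0.79 [317. 252.] [122.  70.] 88.7 [280. 190. 354. 315.]
0.74 [165. 142.] [ 82. 137.] 54.2 [106.  74. 242. 195.]
0.74 [24. 22.] [45. 47.] 90.0 [ 0.  1. 46. 47.]
0.72 [ 27. 315.] [ 55. 115.] 0.0 [  0. 256.  56. 374.]
0.53 [151. 377.] [2. 9.] 45.0 [145. 374. 154. 383.]
```

View pics/w5.png

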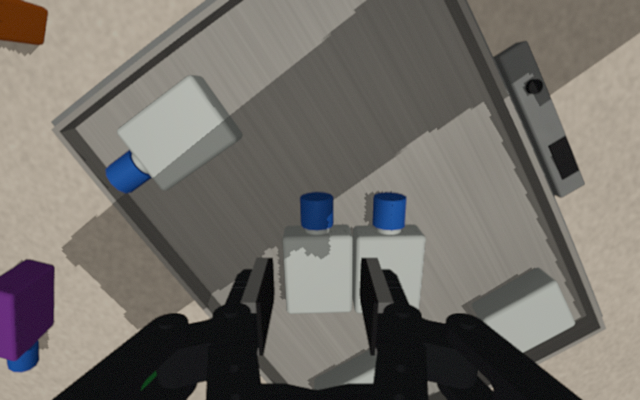

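>>> {"api": "jog_arm", "payload": {"translation": [[0,2,-25],[0,2,-50],[0,2,-70],[0,2,-85],[0,2,-95],[0,2,-103],[0,2,-108],[0,2,-108]], "turn": [0,0,0,0,0,0,0,0], "grip": 38}}

```text
clock: 18.42
position: [0.5799, -0.0281, 0.0175]
ee_rot: [-0.448, 0.894, 0.007, -0.003]
ft_force: [-0.3, -0.4, 0.0]
grip_width: 0.442
```

>>> {"api": "jog_arm", "payload": {"translation": [[0,0,0],[0,0,0],[0,0,0],[0,0,0],[0,0,0]], "turn": [0,0,0,0,0], "grip": 15, "grip_force": 20}}

```text
clock: 18.83
position: [0.5803, -0.0281, 0.0181]
ee_rot: [-0.448, 0.894, 0.007, -0.002]
ft_force: [-0.5, 0.1, 3.7]
grip_width: 0.268
```

>>> {"api": "jog_arm", "payload": {"translation": [[4,-3,0],[9,-6,0],[14,-10,0],[19,-14,0],[24,-17,0],[29,-20,0],[31,-22,0],[31,-22,0]], "turn": [0,0,0,0,0,0,0,0]}}

```text
clock: 19.5
position: [0.6122, -0.051, 0.0182]
ee_rot: [-0.447, 0.894, 0.006, -0.002]
ft_force: [1.8, -1.2, 1.3]
grip_width: 0.268
```

>>> {"api": "jog_arm", "payload": {"translation": [[0,0,0],[0,0,0],[0,0,0],[0,0,25],[0,0,60],[0,0,100],[28,38,100],[28,38,100],[28,38,100],[28,38,100]], "turn": [0,0,0,0,0,0,0,0,0,0], "grip": 38}}

```text
clock: 20.33
position: [0.6399, -0.0125, 0.1179]
ee_rot: [-0.448, 0.894, 0.006, -0.002]
ft_force: [-0.1, -0.5, -0.2]
grip_width: 0.444
```

```bash
python3 - <<'E'
from h import *
c=manip.camera("wrist");save(c,"pics/w6.png")
o=manip.get_obs();print(o["position"],o["ee_rot"])
m=cv2.inRange(cv2.cvtColor(c["frame"],cv2.COLOR_RGB2HSV),(105,120,40),(125,255,255))
n,l,s,ce=cv2.connectedComponentsWithStats(m)
for i in range(1,n):
    if s[i,4]>200: print("blue",s[i],(onz(ce[i],c,.030)*1000).round(1))
for d in manip.outline_of(c,"flask_a"):
    r=cv2.minAreaRect(cv2.findNonZero(d["mask"].astype(np.uint8)))
    print(round(d["confidence"],2),np.round(r[0],0),np.round(r[1],0),round(r[2],1),np.round(d["extent"]))
E
```

```text
[ 0.63966445 -0.01358249  0.11775062] [-0.44721728  0.89440031  0.00616293 -0.00260674]
blue [ 144   73   51   48 1303] [ 670.4 -125.    30. ]
blue [ 296  125   36   37 1251] [614.2 -47.8  30. ]
blue [ 433  125   39   36 1251] [541.9   5.3  30. ]
blue [512 273  44  38 988] [547.6 141.6  30. ]
blue [ 27 297  34  33 652] [861.4 -66.8  30. ]
0.97 [413. 327.] [ 31. 115.] 61.4 [364. 301. 475. 366.]
0.97 [ 40. 269.] [122.  77.] 90.0 [  1. 208.  80. 330.]
0.94 [577. 268.] [ 74. 133.] 60.0 [512. 207. 640. 313.]
0.92 [210.  63.] [ 95. 149.] 53.5 [146.   0. 291. 123.]
0.77 [315. 192.] [133.  77.] 88.5 [274. 126. 353. 260.]
0.66 [449. 191.] [ 83. 136.] 2.9 [405. 126. 491. 257.]
0.52 [172. 344.] [14. 77.] 39.4 [153. 317. 201. 380.]
```

>>> {"api": "jog_arm", "payload": {"translation": [[2,2,-20],[2,2,-45],[2,2,-65],[2,2,-80],[2,2,-90],[2,2,-98],[2,2,-101],[2,2,-101]], "turn": [0,0,0,0,0,0,0,0], "grip": 68}}

```text
clock: 21.1
position: [0.6414, -0.0125, 0.0164]
ee_rot: [-0.447, 0.895, 0.006, -0.003]
ft_force: [1.0, -0.2, -0.4]
grip_width: 0.792
```

>>> {"api": "jog_arm", "payload": {"translation": [[0,0,0],[0,0,0],[0,0,0],[0,0,0],[0,0,0]], "turn": [0,0,0,0,0], "grip": 40, "grip_force": 30}}

```text
clock: 21.52
position: [0.6421, -0.0125, 0.0176]
ee_rot: [-0.447, 0.895, 0.006, -0.002]
ft_force: [-0.1, -0.3, 6.2]
grip_width: 0.576
```

>>> {"api": "jog_arm", "payload": {"translation": [[0,0,10],[0,0,28],[0,0,45],[-20,-14,55],[-45,-30,55],[-70,-46,55],[-95,-62,55],[-120,-82,55],[-141,-97,55],[-141,-97,55],[-141,-97,50],[-141,-97,40]], "turn": [0,0,0,-7,-14,-21,-28,-35,-42,-49,-57,-57]}}

```text
clock: 22.52
position: [0.5019, -0.1098, 0.059]
ee_rot: [0.038, 0.999, 0.006, 0.002]
ft_force: [0.4, 0.0, -0.1]
grip_width: 0.575
```

>>> {"api": "jog_arm", "payload": {"translation": [[0,0,-10],[0,0,-18],[0,0,-26],[0,0,-32],[0,0,-36],[0,0,-39],[0,0,-40],[0,0,-40]], "turn": [0,0,0,0,0,0,0,0]}}

```text
clock: 23.18
position: [0.5019, -0.1099, 0.0189]
ee_rot: [0.038, 0.999, 0.006, 0.002]
ft_force: [-0.2, 0.1, -0.9]
grip_width: 0.576
```

>>> {"api": "jog_arm", "payload": {"translation": [[0,0,0],[0,0,0],[0,0,0],[0,0,20],[0,0,50],[0,0,90],[0,0,130],[-50,40,170],[-80,80,200],[-80,120,230],[-80,160,230],[-80,200,230]], "turn": [0,0,0,0,0,0,0,0,0,0,0,0], "grip": 66}}

```text
clock: 24.18
position: [0.4259, 0.0494, 0.2435]
ee_rot: [0.039, 0.999, 0.007, 0.005]
ft_force: [1.3, 0.9, -0.2]
grip_width: 0.774
```

```bash
python3 - <<'E'
from h import *
c=manip.camera("top");save(c,"pics/t9.png")
d=manip.camera("side");save(d,"pics/s9.png")
Rz=np.array([[.998,.0628],[-.0628,.998]]);C=np.array([568.5,11.5])
for e in manip.pinpoint(c,"flask_a"):
    p=onz(e["at"],c,.023)[:2]*1000;print("flask t",((p-C)@Rz).round(1),round(e["confidence"],2))
a=cv2.resize(c["frame"][130:280,230:420,::-1],(400,316),interpolation=3)
b=cv2.resize(d["frame"][150:300,230:420,::-1],(400,316),interpolation=3)
cv2.imwrite("pics/fin.png",np.hstack([a,b]))
for l,p0 in [("reagent_bottle",(204.7,218.7)),("tip_box",(201,165.9)),("control_pad",(449.5,221))]:
    print(l,p0,[np.round(x["at"],1) for x in manip.pinpoint(c,l)[:1]])
E
```

```text
flask t [  56.9 -135.1] 0.95
flask t [-7.5 24.2] 0.92
flask t [ -65.7 -131.1] 0.82
flask t [ 72.1 117.3] 0.8
flask t [262.3 -99.4] 0.79
flask t [-74.  137.4] 0.76
flask t [245.3  31.1] 0.72
flask t [-231.3 -225.8] 0.72
flask t [ 119.2 -268.5] 0.55
reagent_bottle (204.7, 218.7) [array([208.8, 219.5])]
tip_box (201, 165.9) [array([201.2, 164.8])]
control_pad (449.5, 221) [array([447.7, 220.8])]
```

View pics/fin.png

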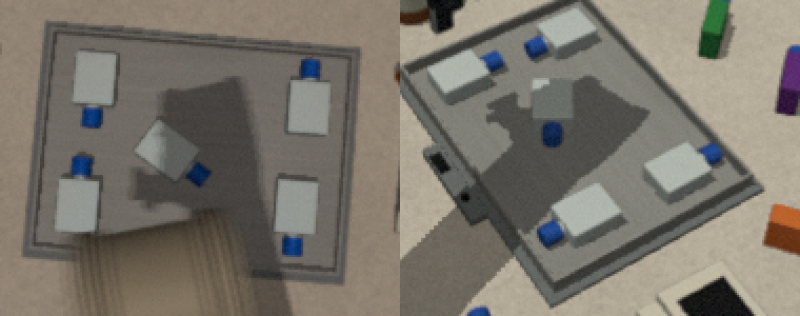

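```bash
python3 -c "
from workcell import manip
print(manip.hand_in(), manip.get_obs()['clock'])"
```

```text
the job is handed in; nothing more can be done
the job is handed in; nothing more can be done
```

The five flasks are spread out, one towards each corner of the tray and one in the middle, and the job is handed in. The last clock reading, before the final pictures, was about 24 s of the 72 s allowed.

**What I did**
- I lifted flask_c off the top and set it in the +x/+y corner.
- I moved the two standing flasks to the -x/+y and +x/-y corners and tipped each onto a broad side with a slow finger push. Tipping meant a short free fall at the end, about 0.5 m/s by calculation, which is under the 1 m/s limit but was not measured.
- I drew one of the two lower flasks clear by its cap and carried it to the -x/-y corner. The other stayed in the middle.

**Last checks**
- **Positions:** the final top picture gave these positions in the tray frame, all inside the required zones:

| Place | x (mm) | y (mm) |
|---|---|---|
| +x/+y corner | 72 | 117 |
| -x/+y corner | -74 | 137 |
| +x/-y corner | 57 | -135 |
| -x/-y corner | -66 | -131 |
| middle | -8 | 24 |

- **Lying flat and apart:** the top and side views show all five flat, with visible gaps between them.
- **Bystanders:** the networks' readings for the tip box and control pad were within 2 pixels of the start.
- **One disagreement:** the bottle's reading differed by 4 pixels, or about 10 mm. I took this as detection noise because the gripper never came near the bottle, but I did not measure it again.

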